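Sort the mill jars that hold a loose ball from the solid balance dummies

ROBOT

A 6-joint arm with a two-finger parallel gripper is mounted at the origin on the work surface. World frame = base frame: x ahead of the robot, y to its left, z up, the work surface at z = 0. Lengths are in m, angles in rad, forces in N, time in s.
With the tool pointing down it reaches from about 0.35 to 0.775 m from the base axis. Payload 7.3 kg.
Tool frame: the origin (TCP) lies at the centre of the arm's flange, where the gripper is bolted on; the fingertips stand 178 mm ahead of it and the grasp point (between the pads) lies 159 mm ahead of it; z points along the fingers, y is the line along which they close (so a half turn about z gives the same grasp; the last joint's range is limited). The gripper opens to 92 mm and grips with 3 to 60 N. Pads are 19 mm wide; open, the fingers measure 130 mm over their backs; the gripper's body (75 mm by 190 mm) begins 47 mm behind the grasp point.
Start: joints at [1.061, 0.342, 1.524, -0, 1.275, -0.146], TCP at [0.187, 0.491, 0.405] pointing down, gripper open.
Joint ranges: [-2.53, 2.53], [-0.77, 2.02], [0.04, 2.7], [-1, 4.14], [0.28, 2.66], [-3.11, 3.11]. Speed limits (rad/s): [2.57, 2.57, 3.14, 3.14, 3.14, 3.14].

INTERFACE

Orientations are given as [roll, pitch, yaw] about the fixed x, y, z axes, in that order (R = Rz(yaw) Ry(pitch) Rx(roll)).
In Python, from cell import telemetry, vision, ticket gives the robot as it stands.
- The arm moves only by the shell command python3 -m crank 'ROWS' [FORCE]. ROWS is JSON, a list of rows, each a list of 5 numbers: the gripper command: -1 is shut, 1 is fully open, values between are in proportion, then the shift along the tool's x, y, z in mm, then the turn about the tool's z in rad. In form: [[fingers, dx, dy, dz, roll], ...]. A call has 1 to 12 rows; each row is the pose to reach, as a shift and turn from the pose commanded when the call began, along the tool's axes at that moment; what a row does not reach only later rows make up. A row lasts 1/12 s, in which the tool goes at most 41.7 mm and 7.16 degrees, less where a joint would pass 70% of its speed; a pose out of reach is approached as far as the arm can. A call with a gripper value outside its range is refused whole. The fingers move at their own pace and stop on an object; FORCE is the grip in N (left out, the last holds). Time passes only in rows, so rows that repeat a pose let the fingers close. It gives the time, the measured TCP pose, the force, the opening and the grip force at its end, in the units of the state.
- telemetry.observe(): the state, without advancing time (a new reading comes with each control period).
- vision.read_camera(name): name is "scene" or "top"; returns (picture, depth): 400x640x3 uint8, red, green, blue; 400x640 float32, m along the optical axis (not along the pixel's ray), 0 where there is no reading.
- vision.get_calibration(name): a dict with "camera_matrix" (3x3 intrinsics, pixels), "rvec" (rotation vector, rad) and "tvec" (3), from world to camera coordinates, as OpenCV has them. Camera axes: x right, y down, z forward; pixel columns grow to the right and rows downward; lengths in m; the calibration is good to about 2 mm. A picture is of the moment at which its call begins. get_calibration takes no time and is no camera call.
- ticket.hand_in(): hands the job in; it is judged then, once.
The state is a dict: "time": time; "qpos": joint angles; "qvel": joint speeds; "joint_efforts": joint torques, N m; "tool_pos": TCP position; "tool_rot": TCP orientation; "contact_force": force on the tool from outside, world axes, zero at the start; "torque": the same for the moment, N m; "opening": finger opening in m; "grip_force": force on a finger pad.
Only numpy, scipy, OpenCV 4.12 (cv2) and the standard library are available. Lean on these libraries where they do the work, as an engineer would, in place of code of your own. Each camera call takes 0.05 s, during which the arm holds its last target. There are 200 camera calls.

TASK

The four closed mill jars on the black mat look alike, but some have a grinding ball loose inside and the rest are solid balance dummies. Rock each one by its cap end to feel whether a ball shifts inside, then lay every jar that has one flat inside the steel tray, set down and not dropped, and leave the solid ones lying on the mat. Do not disturb the other things on the bench.

Things in the scene. Friction and masses are not known exactly. Their poses are not given: they have to be found in the camera images.
- jar_a_mid (a point): Centre point of the sealed jar a: on its axis, half-way along its 115 mm length, 24 mm above the mat at rest. Frame at rest: x level, from base to cap; z up; the jar's axis rises 0.1 rad towards the cap above that x. Grasp from above across the 36 mm barrel, best 14 mm from here towards the base. Which jars hold a ball cannot be seen.
- jar_b_mid (a point): Centre point of the sealed jar b: on its axis, half-way along its 115 mm length, 24 mm above the mat at rest. Frame at rest: x level, from base to cap; z up; the jar's axis rises 0.1 rad towards the cap above that x. Grasp from above across the 36 mm barrel, best 14 mm from here towards the base. Which jars hold a ball cannot be seen.
- jar_c_mid (a point): Centre point of the sealed jar c: on its axis, half-way along its 115 mm length, 24 mm above the mat at rest. Frame at rest: x level, from base to cap; z up; the jar's axis rises 0.1 rad towards the cap above that x. Grasp from above across the 36 mm barrel, best 14 mm from here towards the base. Which jars hold a ball cannot be seen.
- jar_d_mid (a point): Centre point of the sealed jar d: on its axis, half-way along its 115 mm length, 24 mm above the mat at rest. Frame at rest: x level, from base to cap; z up; the jar's axis rises 0.1 rad towards the cap above that x. Grasp from above across the 36 mm barrel, best 14 mm from here towards the base. Which jars hold a ball cannot be seen.
- jar_a: Sealed steel jar, 0.72 kg, like the other three (weights differ by some 7 percent, for no useful reason). Barrel 36 mm in diameter, 115 mm long; round it an octagonal collar 48 mm across flats, 10 mm wide, its middle 50 mm from the cap end (polished, cross slot in its face), 65 mm from the base end (barrel knurled). Origin on the mat under the centre point; axes as there.
- jar_b: As jar a. A jar lies on a collar flat, so it does not roll, and leans on its base rim, cap in the air. Pressed on top of the cap end it rocks over the collar: the barrel's top there, at first 47 mm above the mat, sinks 5 mm to level, 10.5 mm until the cap's rim meets the mat, and moves 10 mm outward (towards the cap). Let go, any jar rocks back onto its base.
- jar_c: As jar a. Feel: past level a solid jar resists with 0.17 N m about the collar's lower cap-side edge (5 mm from its middle); a ball (0.2 kg, 54 mm of travel) rolls to the cap within half a second past level and leaves 0.07 N m. Near the cap end that is 3 to 5 N against 1 to 2.5 N, for a finger that moves outward with the barrel; one that stays put drags on it and reads higher.
- jar_d: As jar a. Any of the four jars may hold a ball or be solid; they are told apart only by feel.
- mat: Black rubber bench mat, fixed, 320 mm (its x) by 350 mm (its y), 3 mm thick; origin at the centre of its underside on the bench. The jars start on it.
- tray: Empty stainless steel tray, fixed, open on top, 240 mm (its x) by 330 mm (its y) outside, walls 3 mm thick and 26 mm high, floor 3 mm thick; origin at the centre of its underside on the bench.
- spanner: Bystander: steel open-end spanner 170 mm long lying in the middle of the mat between the jars, along the mat's x; origin at the middle of its underside.
- beaker: Bystander: glass beaker 68 mm wide, 90 mm high, behind the work area; origin at its underside.
- wash_bottle: Bystander: white bottle 64 mm wide, 150 mm high, behind the work area; origin at its underside.
- timer: Bystander: flat white timer 62 by 72 by 18 mm at the right-hand side of the work area; origin at its underside.
- tip_box: Bystander: pipette-tip box 85 by 122 by 68 mm behind the work area; origin at its underside.
- petri: Bystander: stack of petri dishes 90 mm wide, 30 mm high, behind the work area; origin at its underside.
- spare_ring: Bystander: loose steel ring 52 mm wide, 14 mm high, behind the work area; origin at its underside.
Things that resemble listed ones, but are neither listed nor needed, are in the scene too. Leave any green look-alike of the jar_a alone. What is shaped like the jar_c but pink is not meant.

How it is judged:
At the end, for the whole second after the job is handed in: Both jars with a loose ball lie in the tray (centre at least 15 mm inside its outer edges, 20 to 37 mm above the bench, its frame within about 0.28 rad of level), the two solid jars lie on the mat (centre over the mat, equally level), all at rest (((x of jar_a_mid in the frame of tray between -0.105 and 0.105 m and y of jar_a_mid in the frame of tray between -0.15 and 0.15 m and z of jar_a_mid in the frame of tray between 0.02 and 0.037 m) or (x of jar_a_mid in the frame of mat between -0.16 and 0.16 m and y of jar_a_mid in the frame of mat between -0.175 and 0.175 m and z of jar_a_mid in the frame of mat between 0.02 and 0.037 m)) and angle between jar_a_mid's own x axis and vertical between 1.29 and 1.85 rad and ((x of jar_b_mid in the frame of tray between -0.105 and 0.105 m and y of jar_b_mid in the frame of tray between -0.15 and 0.15 m and z of jar_b_mid in the frame of tray between 0.02 and 0.037 m) or (x of jar_b_mid in the frame of mat between -0.16 and 0.16 m and y of jar_b_mid in the frame of mat between -0.175 and 0.175 m and z of jar_b_mid in the frame of mat between 0.02 and 0.037 m)) and angle between jar_b_mid's own x axis and vertical between 1.29 and 1.85 rad and ((x of jar_c_mid in the frame of tray between -0.105 and 0.105 m and y of jar_c_mid in the frame of tray between -0.15 and 0.15 m and z of jar_c_mid in the frame of tray between 0.02 and 0.037 m) or (x of jar_c_mid in the frame of mat between -0.16 and 0.16 m and y of jar_c_mid in the frame of mat between -0.175 and 0.175 m and z of jar_c_mid in the frame of mat between 0.02 and 0.037 m)) and angle between jar_c_mid's own x axis and vertical between 1.29 and 1.85 rad and ((x of jar_d_mid in the frame of tray between -0.105 and 0.105 m and y of jar_d_mid in the frame of tray between -0.15 and 0.15 m and z of jar_d_mid in the frame of tray between 0.02 and 0.037 m) or (x of jar_d_mid in the frame of mat between -0.16 and 0.16 m and y of jar_d_mid in the frame of mat between -0.175 and 0.175 m and z of jar_d_mid in the frame of mat between 0.02 and 0.037 m)) and angle between jar_d_mid's own x axis and vertical between 1.29 and 1.85 rad and x of ball_1_c0 in the frame of tray between -0.12 and 0.12 m and y of ball_1_c0 in the frame of tray between -0.165 and 0.165 m and z of ball_1_c0 in the frame of tray between 0 and 0.07 m and x of ball_2_c0 in the frame of tray between -0.12 and 0.12 m and y of ball_2_c0 in the frame of tray between -0.165 and 0.165 m and z of ball_2_c0 in the frame of tray between 0 and 0.07 m and x of slug_1_c0 in the frame of mat between -0.19 and 0.19 m and y of slug_1_c0 in the frame of mat between -0.21 and 0.21 m and z of slug_1_c0 in the frame of mat between 0 and 0.07 m and x of slug_2_c0 in the frame of mat between -0.19 and 0.19 m and y of slug_2_c0 in the frame of mat between -0.21 and 0.21 m and z of slug_2_c0 in the frame of mat between 0 and 0.07 m and linear speed of each of jar_a, jar_b, jar_c, jar_d below 0.02 m/s); the robot touches nothing.
It fails at once if a jar is dropped or thrown (in the air, touched by nothing, faster than 0.6 m/s) ((contact force between jar_a and anything else below 0.02 N and linear speed of jar_a above 0.6 m/s) or (contact force between jar_b and anything else below 0.02 N and linear speed of jar_b above 0.6 m/s) or (contact force between jar_c and anything else below 0.02 N and linear speed of jar_c above 0.6 m/s) or (contact force between jar_d and anything else below 0.02 N and linear speed of jar_d above 0.6 m/s)).
It fails at once if another thing on the bench or mat is pushed aside by more than 30 mm (distance of any of spanner, beaker, wash_bottle, timer, tip_box, petri, spare_ring from where it was at the start of the episode above 0.03 m).
It also fails if it takes over 69 s, if anything falls off the work surface, if the arm or the gripper's body presses on something with over 40 N, if the wrist force passes 120 N, or if a joint passes its speed limit or range.

## Working session

There is one attempt and no reset: what is moved stays moved. The work goes in short steps, Python scripts to look and compute and a shell command to move; the robot and the scene stay as the last step left them, time stands still between calls to the robot, and variables do not carry over. Pictures are saved under pics/ and viewed, at most 10 in all, crops included, and the job is handed in when it is done.

```bash
mkdir -p pics; ls
cat > h.py <<'E'
import numpy as np,cv2
from cell import telemetry,vision,ticket
def cal(n):
    c=vision.get_calibration(n);K=np.array(c["camera_matrix"],float);R=cv2.Rodrigues(np.array(c["rvec"],float))[0];t=np.array(c["tvec"],float).ravel();return K,R,t
def ray(n,u,v,z):
    K,R,t=cal(n);d=R.T@np.linalg.inv(K)@[u,v,1];o=-R.T@t
    return o+d*(z-o[2])/d[2]
def cloud(n,dep):
    K,R,t=cal(n);v,u=np.mgrid[:400,:640]
    p=np.stack([(u-K[0,2])/K[0,0],(v-K[1,2])/K[1,1],np.ones_like(u)],-1)*dep[...,None]
    return (p-t)@R
E
python3 - <<'E'
from h import *
for n in("scene","top"):
    p,d=vision.read_camera(n);np.savez(f"{n}.npz",p=p,d=d)
    cv2.imwrite(f"pics/{n}0.png",cv2.cvtColor(p,cv2.COLOR_RGB2BGR))
    K,R,t=cal(n);print(n,-R.T@t,K[0,0],(d>0).mean())
print(telemetry.observe())
E
```

```text
pics
scene [1.34146638 0.60892377 1.07365686] 510.26144285499066 0.9961484375
top [ 0.2987387  -0.06895224  1.36920911] 414.8964693092545 0.99605078125
{'time': 0.1, 'qpos': array([ 1.06102292e+00,  3.42657051e-01,  1.52492789e+00, -2.67352772e-05,
        1.27537990e+00, -1.46014494e-01]), 'qvel': array([ 1.99293875e-03, -1.41880652e-03,  7.66741789e-04,  1.32036457e-03,
       -7.94315084e-05, -8.62364024e-04]), 'joint_efforts': array([ 1.36507129e-03, -4.32002699e+01, -2.44693851e+01,  7.19034160e-02,
        5.25773806e-02, -6.02084015e-05]), 'tool_pos': array([0.1867206 , 0.49054613, 0.40410997]), 'tool_rot': array([-3.14023134e+00, -1.74354635e-04,  2.77784142e+00]), 'contact_force': array([-0.83668919, -0.85782651,  0.12436371]), 'torque': array([ 0.00366341, -0.01015405,  0.02973544]), 'grip_force': 0.0, 'opening': 0.09212621414706108}
```

View pics/top0.png

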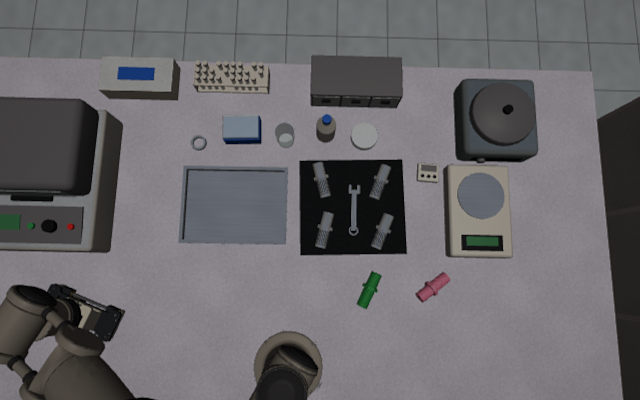

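View pics/scene0.png

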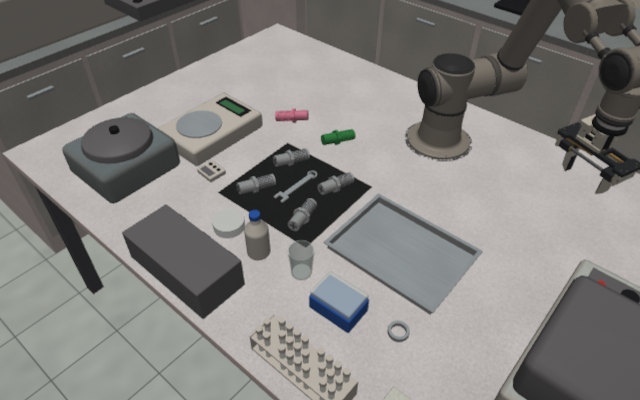

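The top view shows four grey jars on the mat at about (321,180), (381,181), (325,230) and (382,231). The spanner is at (353,210) and the tray at (234,205). The green (369,290) and pink (433,287) look-alikes lie off the mat. Next I'll measure the jars and confirm them in an enlarged crop.

Run:
```python
from h import *
z=np.load("top.npz");p,d=z["p"],z["d"];P=cloud("top",d)
print("mat z",np.median(P[240:250,345:360,2]),"jar top",P[175:185,318:324,2].max())
g=cv2.cvtColor(p,cv2.COLOR_RGB2GRAY)
roi=np.zeros((400,640),bool);roi[162:252,304:402]=1
m=((g>45)&roi).astype(np.uint8)
n,l,s,c=cv2.connectedComponentsWithStats(m)
cr=cv2.cvtColor(p,cv2.COLOR_RGB2BGR)[155:260,295:412]
cr=cv2.resize(cr,None,fx=5,fy=5,interpolation=cv2.INTER_CUBIC)
for i in range(1,n):
    if s[i,4]<30: continue
    cn=cv2.findContours((l==i).astype(np.uint8),0,2)[0][0]
    r=cv2.minAreaRect(cn);print(c[i],s[i,4],r,"world",ray("top",*r[0],.03))
cv2.imwrite("pics/crop.png",cr)
mm=((g<40)).astype(np.uint8);mm[:155]=0;mm[262:]=0;mm[:,:290]=0;mm[:,415:]=0
print("mat",[ray("top",*q,.003).round(3) for q in cv2.boxPoints(cv2.minAreaRect(cv2.findNonZero(mm)))])
# tray: raised walls
h=P[...,2];t=((h>.018)&(h<.035));t[:155]=0;t[255:]=0;t[:,:170]=0;t[:,296:]=0
q=P[t];r=cv2.minAreaRect((q[:,:2]*1000).astype(np.float32));print("tray",r, "floor",np.median(h[195:215,220:250]))
```

```text
mat z 0.003017469786462764 jar top 0.055833713223312126
[321.07978723 179.04787234] 376 ((321.1585388183594, 179.42681884765625), (35.558956146240234, 14.356100082397461), 83.6598129272461) world [ 0.59446565 -0.09060486  0.03      ]
[379.95225464 180.89124668] 377 ((379.6378479003906, 181.07298278808594), (14.712470054626465, 35.40350341796875), 27.89727020263672) world [ 0.59351756 -0.28390394  0.03      ]
[353.49707602 209.12865497] 342 ((353.5, 209.5), (51.0, 11.0), 90.0) world [ 0.49661966 -0.19816018  0.03      ]
[324.06733167 229.36159601] 401 ((323.72119140625, 229.50267028808594), (15.067408561706543, 36.76240539550781), 21.250505447387695) world [ 0.42898768 -0.10219489  0.03      ]
[382.18227848 230.54683544] 395 ((382.3199462890625, 231.08421325683594), (15.320496559143066, 36.85062789916992), 14.743562698364258) world [ 0.42814897 -0.29206059  0.03      ]
mat [array([ 0.663, -0.016,  0.003]), array([ 0.677, -0.371,  0.003]), array([ 0.361, -0.372,  0.003]), array([ 0.349, -0.029,  0.003])]
tray ((504.97979736328125, 195.05859375), (257.153564453125, 346.9773864746094), 0.4141402244567871) floor 0.003093987742775874
```

View pics/crop.png

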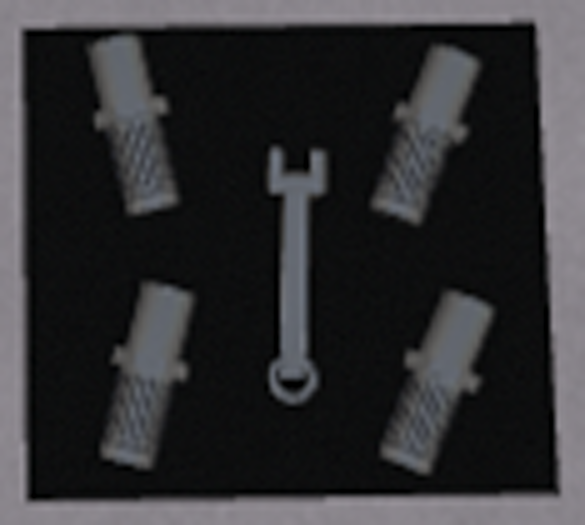

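The crop confirms four plain-grey jars with collars, all caps (smooth end) pointing away from the robot and knurled bases towards it. The spanner lies between them. The green and pink look-alikes are outside this crop, so these four are the ones meant. Next I'll get accurate axes from both depth clouds.

```bash
cat >> h.py <<'E'
def jars(seeds,names=("top","scene"),save=True,lo=.036):
    out=[]
    C={}
    for n in names:
        z=np.load(f"{n}.npz");C[n]=cloud(n,z["d"]).reshape(-1,3)
    for s in seeds:
        for n in names:
            q=C[n];q=q[(np.linalg.norm(q[:,:2]-s[:2],axis=1)<.075)&(q[:,2]>lo)&(q[:,2]<.065)]
            a=None;c=q[:,:2].mean(0);w=q
            for _ in range(3):
                u,S,vt=np.linalg.svd(w[:,:2]-w[:,:2].mean(0),full_matrices=False);a=vt[0]*np.sign(vt[0][0]);c=w[:,:2].mean(0)
                l=(q[:,:2]-c)@[-a[1],a[0]];w=q[abs(l)<.014]
            ax=(w[:,:2]-c)@a;e=np.percentile(ax,[0.5,99.5]);m=c+a*e.mean()
            print(n,len(w),"mid",m.round(4),"yaw",np.arctan2(a[1],a[0]).round(3),"len",np.diff(e).round(4),"top z at axis", [np.median(w[abs(ax-k)<.006,2]).round(4) for k in(e[0]+.008,e.mean(),e[1]-.008)])
E
python3 - <<'E'
from h import *
jars([(.594,-.0906),(.593,-.284),(.429,-.102),(.428,-.292)])
E
```

```text
top 271 mid [ 0.591  -0.0896] yaw 0.283 len [0.1129] top z at axis [np.float64(0.0385), np.float64(0.044), np.float64(0.0482)]
scene 275 mid [ 0.5958 -0.0874] yaw 0.285 len [0.1167] top z at axis [np.float64(0.0394), np.float64(0.05), np.float64(0.0454)]
top 271 mid [ 0.5889 -0.2816] yaw -0.326 len [0.1126] top z at axis [np.float64(0.0387), np.float64(0.0421), np.float64(0.0461)]
scene 257 mid [ 0.5944 -0.2791] yaw -0.299 len [0.1153] top z at axis [np.float64(0.0396), np.float64(0.048), np.float64(0.0459)]
top 275 mid [ 0.4267 -0.1021] yaw -0.239 len [0.1123] top z at axis [np.float64(0.0388), np.float64(0.0466), np.float64(0.0464)]
scene 255 mid [ 0.4314 -0.0991] yaw -0.174 len [0.1186] top z at axis [np.float64(0.0382), np.float64(0.0484), np.float64(0.0449)]
top 270 mid [ 0.4266 -0.2883] yaw -0.352 len [0.1128] top z at axis [np.float64(0.0382), np.float64(0.0454), np.float64(0.0473)]
scene 224 mid [ 0.4326 -0.2858] yaw -0.336 len [0.1133] top z at axis [np.float64(0.0402), np.float64(0.0485), np.float64(0.0447)]
```

```bash
cat > go.py <<'E'
# go.py J(1-4)|xy  along_mm tipz_mm : prints tool-frame deltas
import sys
from h import *
J={'1':(.593,-.0888,.284),'2':(.591,-.2805,-.315),'3':(.4285,-.101,-.21),'4':(.429,-.287,-.345)}
def delta(x,y,tz,yaw):
    s=telemetry.observe();p=s["tool_pos"];w=s["tool_rot"][2]
    X=np.array([np.cos(w),np.sin(w)]);Y=np.array([np.sin(w),-np.cos(w)]);d=np.array([x,y])-p[:2]
    r=(w-yaw+np.pi)%(2*np.pi)-np.pi
    return np.round([d@X*1e3,d@Y*1e3,(p[2]-.178-tz)*1e3,r],3)
def show():
    s=telemetry.observe();print("t",round(s["time"],2),"pos",s["tool_pos"].round(4),"rot",s["tool_rot"].round(3),"f",s["contact_force"].round(2),"tq",s["torque"].round(3),"open",round(s["opening"],4),"q",s["qpos"].round(2))
if __name__=="__main__":
    show()
    if len(sys.argv)>3:
        x,y,w=J[sys.argv[1]];k=float(sys.argv[2])/1e3
        print(delta(x+k*np.cos(w),y+k*np.sin(w),float(sys.argv[3])/1e3,w+np.pi))
E
python3 go.py 1 53 70
```

```text
t 0.1 pos [0.1867 0.4905 0.4041] rot [-3.14  -0.     2.778] f [-0.84 -0.86  0.12] tq [ 0.004 -0.01   0.03 ] open 0.0921 q [ 1.06  0.34  1.52 -0.    1.28 -0.15]
[-628.082 -364.912  156.11    -0.648]
```

```bash
python3 -m crank '[[-1,-628,-365,0,-0.648],[-1,-628,-365,0,-0.648],[-1,-628,-365,0,-0.648],[-1,-628,-365,0,-0.648],[-1,-628,-365,0,-0.648],[-1,-628,-365,0,-0.648],[-1,-628,-365,0,-0.648],[-1,-628,-365,0,-0.648],[-1,-628,-365,0,-0.648],[-1,-628,-365,0,-0.648],[-1,-628,-365,0,-0.648],[-1,-628,-365,0,-0.648]]' 20; python3 go.py 1 53 70
```

```text
time: 1.1
tool_pos: [0.485, 0.1222, 0.4046]
tool_rot: [3.141, -0.0, -2.858]
contact_force: [1.2, 1.3, -0.3]
opening: 0.0166
grip_force: 0.0
t 1.1 pos [0.485  0.1222 0.4046] rot [ 3.141 -0.    -2.858] f [ 1.16  1.34 -0.35] tq [0.105 0.026 0.032] open 0.0166 q [ 0.09  0.3   1.59  0.    1.25 -1.76]
[ -97.573 -232.777  156.593    0.   ]
```

```bash
python3 -m crank '[[-1,-97,-232,0,0],[-1,-97,-232,0,0],[-1,-97,-232,0,0],[-1,-97,-232,0,0],[-1,-97,-232,80,0],[-1,-97,-232,140,0],[-1,-97,-232,155,0],[-1,-97,-232,155,0],[-1,-97,-232,155,0],[-1,-97,-232,155,0]]'; python3 go.py 1 53 53
```

```text
time: 1.93
tool_pos: [0.6416, -0.0721, 0.2453]
tool_rot: [3.137, -0.007, -2.859]
contact_force: [0.0, 0.0, 0.6]
opening: 0.0006
grip_force: 0.0
t 1.93 pos [ 0.6416 -0.0721  0.2453] rot [ 3.137 -0.007 -2.859] f [0.04 0.03 0.58] tq [ 0.103  0.091 -0.021] open 0.0006 q [-0.23  0.71  1.35  0.    1.08 -2.08]
[-1.705e+00 -2.398e+00  1.430e+01 -1.000e-03]
```

```bash
python3 -m crank '[[-1,-2,-2,10,0],[-1,-2,-2,12,0],[-1,-2,-2,12,0],[-1,-2,-2,12,0],[-1,-2,-2,12,0]]'; python3 go.py 1 53 42
```

```text
time: 2.35
tool_pos: [0.645, -0.0722, 0.2395]
tool_rot: [-3.14, 0.002, -2.857]
contact_force: [0.7, 0.4, -0.3]
opening: 0.0004
grip_force: 0.0
t 2.35 pos [ 0.645  -0.0722  0.2395] rot [-3.140e+00  2.000e-03 -2.857e+00] f [ 0.71  0.45 -0.3 ] tq [ 0.033  0.038 -0.032] open 0.0004 q [-0.23  0.72  1.35  0.    1.07 -2.09]
[ 1.5330e+00 -1.3220e+00  1.9512e+01  1.0000e-03]
```

```bash
cat > feel.py <<'E'
import sys
from go import *
w=J[sys.argv[1]][2];a=np.array([np.cos(w),np.sin(w),0]);F=[];T=[];Z=[]
for i in range(int(sys.argv[2])):
    vision.read_camera("top");s=telemetry.observe();F.append(s["contact_force"]);T.append(s["torque"]);Z.append(s["tool_pos"])
F=np.array(F);T=np.array(T);Z=np.mean(Z,0)
print("t",round(s["time"],2),"tip",(Z-[0,0,.178]).round(4),"axial,z F",(F@a).mean().round(2),F[:,2].mean().round(2),"sd",F.std(0).round(2),"tq cross",(T@[-a[1],a[0],0]).mean().round(3), "Fz",F[:,2].round(1))
E
python3 feel.py 1 8
python3 -m crank '[[-1,0,-1,9,0],[-1,0,-1,11,0],[-1,-2,-1,13,0],[-1,-4,-1,15,0],[-1,-5,-1,16,0],[-1,-6,-1,17,0],[-1,-7,-1,18,0],[-1,-7.5,-1,18.5,0],[-1,-8,-1,19,0],[-1,-8,-1,19,0],[-1,-8,-1,19,0],[-1,-8,-1,19,0]]';python3 feel.py 1 12
```

```text
t 2.75 tip [ 0.6448 -0.0726  0.0604] axial,z F 0.14 0.05 sd [0.42 0.55 0.4 ] tq cross 0.016 Fz [ 0.3  0.6  0.2 -0.6 -0.1  0.4 -0.3 -0.3]
time: 3.75
tool_pos: [0.6527, -0.0715, 0.2188]
tool_rot: [3.142, 0.0, -2.857]
contact_force: [-1.2, -0.8, 4.1]
opening: 0.0006
grip_force: 1.6
t 4.35 tip [ 0.6528 -0.0715  0.0408] axial,z F -1.15 3.28 sd [0.49 0.58 0.48] tq cross 0.239 Fz [4.  3.2 3.4 3.1 2.8 3.8 2.7 3.5 3.9 3.  3.6 2.5]
```

```bash
python3 -m crank '[[-1,3,0,-3,0],[-1,6,0,-7,0],[-1,8,0,-12,0],[-1,8,0,-40,0],[-1,8,0,-40,0]]'; python3 go.py 2 53 60
```

```text
time: 4.77
tool_pos: [0.646, -0.074, 0.2633]
tool_rot: [-3.138, 0.006, -2.857]
contact_force: [0.7, -0.6, 1.5]
opening: 0.0006
grip_force: 0.0
t 4.77 pos [ 0.646  -0.074   0.2633] rot [-3.138  0.006 -2.857] f [ 0.67 -0.61  1.48] tq [ 0.002 -0.036 -0.015] open 0.0006 q [-0.23  0.69  1.33  0.    1.11 -2.09]
[  66.877 -212.693   25.28     0.599]
```

```bash
python3 -m crank '[[-1,67,-213,-5,0.599],[-1,67,-213,-5,0.599],[-1,67,-213,-5,0.599],[-1,67,-213,-5,0.599],[-1,67,-213,0,0.599],[-1,67,-213,10,0.599],[-1,67,-213,20,0.599],[-1,67,-213,20,0.599],[-1,67,-213,20,0.599]]'; python3 feel.py 2 6;python3 go.py 2 53 42
```

```text
time: 5.52
tool_pos: [0.6404, -0.2955, 0.2373]
tool_rot: [3.14, -0.003, 2.828]
contact_force: [0.4, 0.5, -0.8]
opening: 0.0001
grip_force: 0.0
t 5.82 tip [ 0.641  -0.2954  0.0612] axial,z F -0.07 0.23 sd [0.37 0.68 0.45] tq cross 0.002 Fz [ 0.2  0.1  0.4  1.   0.2 -0.6]
t 5.82 pos [ 0.641  -0.2958  0.2395] rot [-3.141e+00  1.000e-03  2.829e+00] f [ 0.13  1.2  -0.55] tq [ 0.005  0.046 -0.008] open 0.0005 q [-0.54  0.82  1.15  0.    1.17 -1.8 ]
[-7.3900e-01 -8.9100e-01  1.9543e+01  2.0000e-03]
```

```bash
python3 -m crank '[[-1,0,-1,9,0],[-1,0,-1,11,0],[-1,-2,-1,13,0],[-1,-4,-1,15,0],[-1,-5,-1,16.5,0],[-1,-6,-1,18,0],[-1,-7,-1,19,0],[-1,-8,-1,20,0],[-1,-8.5,-1,20,0],[-1,-8.5,-1,20,0],[-1,-8.5,-1,20,0],[-1,-8.5,-1,20,0]]';python3 feel.py 2 12; python3 -m crank '[[-1,-5,-1,17,0],[-1,-2,-1,13,0],[-1,0,0,8,0],[-1,0,0,-20,0],[-1,0,0,-20,0]]';python3 go.py 4 53 60
```

```text
time: 6.82
tool_pos: [0.6483, -0.3006, 0.2189]
tool_rot: [-3.142, 0.0, 2.827]
contact_force: [-0.1, 0.1, 4.7]
opening: 0.0008
grip_force: 2.2
t 7.42 tip [ 0.6483 -0.3006  0.0409] axial,z F 0.4 4.89 sd [0.55 0.56 0.56] tq cross -0.016 Fz [4.  4.1 4.8 4.4 4.7 5.1 5.4 5.7 5.8 4.8 5.2 4.6]
time: 7.83
tool_pos: [0.649, -0.3009, 0.2432]
tool_rot: [-3.14, 0.006, 2.827]
contact_force: [1.3, -0.7, 1.0]
opening: 0.0002
grip_force: 0.0
t 7.83 pos [ 0.649  -0.3009  0.2432] rot [-3.14   0.006  2.827] f [ 1.28 -0.74  0.96] tq [-0.031 -0.044 -0.003] open 0.0002 q [-0.54  0.83  1.11 -0.    1.19 -1.8 ]
[ 1.60503e+02 -5.65070e+01  5.17100e+00  3.00000e-02]
```

I typed that last retreat relative to the wrong start pose, so it pressed down briefly instead of lifting. I'll check what moved before going on.

```bash
python3 -m crank '[[-1,0,0,-60,0],[-1,60,0,-100,0],[-1,120,0,-100,0],[-1,150,0,-100,0]]'
python3 - <<'E'
from h import *
from go import show
show()
for n in("scene","top"):
    p,d=vision.read_camera(n);np.savez(f"{n}.npz",p=p,d=d)
    if n=="scene": cv2.imwrite("pics/s1.png",cv2.resize(cv2.cvtColor(p,cv2.COLOR_RGB2BGR)[110:260,180:420],None,fx=3,fy=3))
jars([(.593,-.0888),(.591,-.2805),(.4285,-.101)],names=("top","scene"))
E
```

```text
time: 8.17
tool_pos: [0.5425, -0.2661, 0.3314]
tool_rot: [-3.141, 0.002, 2.827]
contact_force: [1.0, -0.7, -0.9]
opening: 0.0006
grip_force: 0.0
t 8.17 pos [ 0.5425 -0.2661  0.3314] rot [-3.141e+00  2.000e-03  2.827e+00] f [ 0.98 -0.67 -0.86] tq [-0.028 -0.027  0.031] open 0.0006 q [-0.58  0.55  1.4  -0.    1.19 -1.84]
top 269 mid [ 0.5914 -0.0892] yaw 0.282 len [0.1132] top z at axis [np.float64(0.038), np.float64(0.0441), np.float64(0.0468)]
scene 282 mid [ 0.5946 -0.0882] yaw 0.303 len [0.117] top z at axis [np.float64(0.0383), np.float64(0.0499), np.float64(0.0458)]h.py:20: RuntimeWarning: Mean of empty slice.
  a=None;c=q[:,:2].mean(0);w=q
  ret = um.true_divide(
h.py:22: RuntimeWarning: Mean of empty slice.
  u,S,vt=np.linalg.svd(w[:,:2]-w[:,:2].mean(0),full_matrices=False);a=vt[0]*np.sign(vt[0][0]);c=w[:,:2].mean(0)
Traceback (most recent call last):
  File "h.py", line 22, in jars
    u,S,vt=np.linalg.svd(w[:,:2]-w[:,:2].mean(0),full_matrices=False);a=vt[0]*np.sign(vt[0][0]);c=w[:,:2].mean(0)
                                                                        ~~^^^
IndexError: index 0 is out of bounds for axis 0 with size 0
```

View pics/s1.png

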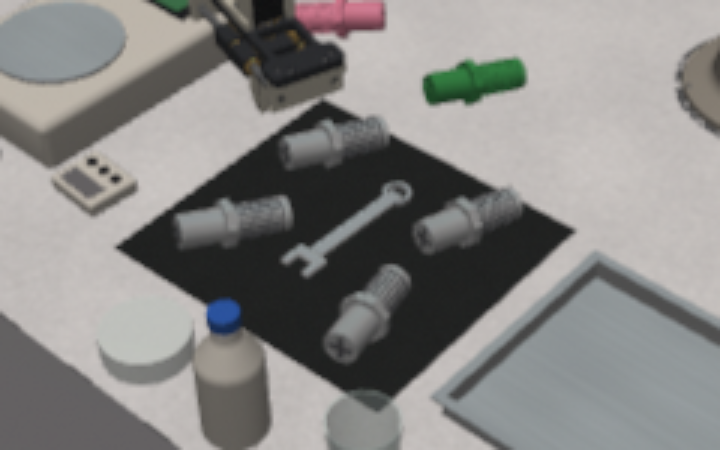

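The crop shows all four jars still lying properly on the mat: J2 at (232,222), J1 at (367,315), J3 at (467,220) and J4 at (333,143). The spanner has not moved. On to J4.

```bash
python3 go.py 4 53 60
```

```text
t 8.27 pos [ 0.538  -0.2639  0.3296] rot [ 3.139 -0.009  2.826] f [ 0.33 -0.18 -0.41] tq [ 0.052 -0.056  0.006] open 0.0008 q [-0.58  0.54  1.41 -0.    1.19 -1.84]
[ 4.3489e+01 -5.7380e+01  9.1594e+01  3.0000e-02]
```

```bash
python3 -m crank '[[-1,43,-57,0,0.03],[-1,43,-57,10,0.03],[-1,43,-57,50,0.03],[-1,43,-57,90,0.03],[-1,43,-57,90,0.03],[-1,43,-57,90,0.03],[-1,43,-57,90,0.03],[-1,43,-57,90,0.03]]'; python3 feel.py 4 6;python3 go.py 4 53 41
```

```text
time: 8.93
tool_pos: [0.4859, -0.3077, 0.2428]
tool_rot: [-3.14, 0.004, 2.797]
contact_force: [0.8, -0.8, -0.4]
opening: 0.0006
grip_force: 0.0
t 9.23 tip [ 0.4854 -0.3074  0.0643] axial,z F -0.01 0.15 sd [0.51 0.37 0.42] tq cross 0.015 Fz [ 0.4  0.6  0.2  0.4 -0.6 -0.1]
t 9.23 pos [ 0.485  -0.3072  0.2416] rot [-3.141e+00  1.000e-03  2.797e+00] f [-0.34 -0.11 -0.11] tq [ 0.033  0.033 -0.021] open 0.0003 q [-0.7   0.6   1.59  0.    0.95 -1.92]
[ 6.577  0.079 22.557  0.   ]
```

```bash
python3 -m crank '[[-1,6,0,9,0],[-1,6,0,13,0],[-1,5,0,15,0],[-1,3,0,17,0],[-1,2,0,18.5,0],[-1,1,0,20,0],[-1,0,0,21.5,0],[-1,-1,0,23,0],[-1,-2,0,23.3,0],[-1,-2,0,23.3,0],[-1,-2,0,23.3,0],[-1,-2,0,23.3,0]]';python3 feel.py 4 12; python3 -m crank '[[-1,3,0,-3,0],[-1,6,0,-7,0],[-1,8,0,-12,0],[-1,8,0,-40,0],[-1,8,0,-40,0],[-1,8,0,-40,0]]';python3 go.py 3 53 60
```

```text
time: 10.23
tool_pos: [0.4871, -0.3082, 0.2177]
tool_rot: [-3.141, 0.002, 2.797]
contact_force: [2.4, -0.0, 4.5]
opening: 0.0005
grip_force: 2.4
t 10.83 tip [ 0.487  -0.3081  0.0397] axial,z F 3.27 5.04 sd [0.35 0.52 0.47] tq cross -0.548 Fz [5.3 4.9 4.2 5.4 5.6 5.6 5.  4.  4.9 5.4 5.1 4.9]
time: 11.33
tool_pos: [0.4789, -0.3052, 0.2584]
tool_rot: [-3.141, 0.001, 2.797]
contact_force: [-0.0, 0.6, 0.0]
opening: 0.0003
grip_force: 0.0
t 11.33 pos [ 0.4789 -0.3052  0.2584] rot [-3.141e+00  1.000e-03  2.797e+00] f [-0.03  0.65  0.01] tq [ 0.022 -0.01  -0.009] open 0.0003 q [-0.7   0.57  1.59 -0.    0.98 -1.93]
[ 6.39220e+01  1.82282e+02  2.03640e+01 -1.35000e-01]
```

```bash
python3 -m crank '[[-1,64,182,0,-0.135],[-1,64,182,0,-0.135],[-1,64,182,0,-0.135],[-1,64,182,0,-0.135],[-1,64,182,10,-0.135],[-1,64,182,20,-0.135],[-1,64,182,20,-0.135],[-1,64,182,20,-0.135]]'; python3 feel.py 3 6;python3 go.py 3 53 41.5
```

```text
time: 12.0
tool_pos: [0.4802, -0.1127, 0.2365]
tool_rot: [3.141, -0.002, 2.932]
contact_force: [-0.1, -0.3, 0.6]
opening: 0.0003
grip_force: 0.0
t 12.3 tip [ 0.4805 -0.1134  0.0594] axial,z F -0.29 0.05 sd [0.23 0.37 0.51] tq cross -0.014 Fz [ 0.8  0.6 -0.2 -0.7 -0.2  0. ]
t 12.3 pos [ 0.4805 -0.1132  0.2376] rot [-3.142e+00  1.000e-03  2.930e+00] f [-0.32 -0.47  0.01] tq [ 0.014 -0.014  0.02 ] open 0.0008 q [-0.39  0.49  1.82  0.    0.83 -1.75]
[ 4.1000e-01  1.1110e+00  1.8058e+01 -1.0000e-03]
```

```bash
python3 -m crank '[[-1,0,1,7,0],[-1,0,1,9,0],[-1,-2,1,11,0],[-1,-4,1,13,0],[-1,-5,1,14.5,0],[-1,-6,1,16,0],[-1,-7,1,17,0],[-1,-8,1,18,0],[-1,-9,1,18,0],[-1,-9,1,18,0],[-1,-9,1,18,0],[-1,-9,1,18,0]]';python3 feel.py 3 10; python3 -m crank '[[-1,-1,0,0,0],[-1,-2,0,0,0],[-1,-2,0,0,0]]'; python3 feel.py 3 8
```

```text
time: 13.3
tool_pos: [0.4894, -0.1132, 0.2193]
tool_rot: [3.141, -0.0, 2.932]
contact_force: [0.6, -0.6, 1.3]
opening: 0.0004
grip_force: 0.9
t 13.8 tip [ 0.4894 -0.1132  0.0413] axial,z F 0.0 1.78 sd [0.44 0.62 0.41] tq cross 0.027 Fz [1.7 2.3 1.6 2.4 2.  0.9 1.7 1.7 1.5 2.1]
time: 14.05
tool_pos: [0.4916, -0.1136, 0.2193]
tool_rot: [3.141, -0.0, 2.932]
contact_force: [0.2, 0.9, 1.2]
opening: 0.0003
grip_force: 0.7
t 14.45 tip [ 0.4915 -0.1136  0.0413] axial,z F -0.31 1.25 sd [0.54 0.32 0.4 ] tq cross 0.037 Fz [1.3 1.9 1.7 0.8 0.6 1.3 1.3 1.1]
```

J3 clearly holds a ball: 1.8 N with no drag. J1 and J2 read solid. J4 had strong drag, so I'll feel it again with more outward travel.

```bash
python3 -m crank '[[-1,3,0,-3,0],[-1,6,0,-7,0],[-1,8,0,-12,0],[-1,8,0,-40,0],[-1,8,0,-40,0],[-1,8,0,-40,0]]';python3 go.py 4 53 60
```

```text
time: 14.95
tool_pos: [0.4838, -0.1121, 0.2608]
tool_rot: [-3.141, 0.003, 2.932]
contact_force: [-0.0, -0.6, 0.8]
opening: 0.0005
grip_force: 0.0
t 14.95 pos [ 0.4838 -0.1121  0.2608] rot [-3.141e+00  3.000e-03  2.932e+00] f [-0.04 -0.63  0.78] tq [-0.011  0.038 -0.001] open 0.0005 q [-0.38  0.46  1.79  0.    0.89 -1.74]
[-3.53390e+01 -1.89668e+02  2.28490e+01  1.35000e-01]
```

```bash
python3 -m crank '[[-1,-35,-190,0,0.135],[-1,-35,-190,0,0.135],[-1,-35,-190,0,0.135],[-1,-35,-190,0,0.135],[-1,-35,-190,10,0.135],[-1,-35,-190,20,0.135],[-1,-35,-190,20,0.135],[-1,-35,-190,20,0.135],[-1,-35,-190,20,0.135]]'; python3 feel.py 4 2;python3 go.py 4 53 41.5
```

```text
time: 15.7
tool_pos: [0.4783, -0.3038, 0.2392]
tool_rot: [3.141, -0.001, 2.798]
contact_force: [0.1, 0.4, -0.7]
opening: 0.0006
grip_force: 0.0
t 15.8 tip [ 0.4786 -0.3038  0.0617] axial,z F 0.41 -0.48 sd [0.37 0.17 0.67] tq cross -0.012 Fz [ 0.2 -1.1]
t 15.8 pos [ 0.4786 -0.3039  0.2398] rot [3.142 0.    2.799] f [ 0.77 -0.27 -1.15] tq [ 0.02  -0.001 -0.088] open 0.0003 q [-0.7   0.59  1.61  0.    0.94 -1.93]
[-5.750e-01 -9.020e-01  2.031e+01  2.000e-03]
```

```bash
python3 -m crank '[[-1,0,-1,9,0],[-1,0,-1,11,0],[-1,-2,-1,13,0],[-1,-4,-1,15,0],[-1,-5,-1,16.5,0],[-1,-6,-1,18,0],[-1,-7,-1,19,0],[-1,-8.5,-1,20,0],[-1,-9.5,-1,20,0],[-1,-9.5,-1,20,0],[-1,-9.5,-1,20,0],[-1,-9.5,-1,20,0]]';python3 feel.py 4 10; python3 -m crank '[[-1,-1,0,0,0],[-1,-2,0,0,0],[-1,-2,0,0,0]]'; python3 feel.py 4 8
```

```text
time: 16.8
tool_pos: [0.4868, -0.3092, 0.2192]
tool_rot: [3.142, -0.0, 2.797]
contact_force: [0.4, 0.3, 2.2]
opening: 0.0007
grip_force: 0.9
t 17.3 tip [ 0.4868 -0.3092  0.0413] axial,z F 0.1 1.83 sd [0.22 0.49 0.53] tq cross 0.027 Fz [1.8 1.8 2.  1.  2.  1.3 2.8 2.2 2.3 1.1]
time: 17.55
tool_pos: [0.4889, -0.3099, 0.2193]
tool_rot: [3.141, 0.0, 2.797]
contact_force: [-0.5, 0.8, 1.7]
opening: 0.0004
grip_force: 0.7
t 17.95 tip [ 0.4888 -0.3099  0.0413] axial,z F -0.17 1.57 sd [0.39 0.18 0.65] tq cross 0.042 Fz [1.7 3.  2.  1.3 1.1 1.1 1.6 0.8]
```

Re-felt, J4 gives 1.8 N with no drag, so it holds a ball too. J3 and J4 have balls, and J1 and J2 are solid. I'll retreat sideways, open the gripper and re-measure.

```bash
python3 -m crank '[[-1,3,0,-3,0],[-1,6,0,-7,0],[-1,8,0,-12,0],[-1,8,0,-50,0],[0.4,8,80,-120,0],[0.4,8,400,-120,0],[0.4,8,400,-120,0],[0.4,8,400,-120,0],[0.4,8,400,-120,0],[0.4,8,400,-120,0],[0.4,8,400,-120,0],[0.4,8,400,-120,0]]' 40
python3 - <<'E'
from h import *
from go import show
for n in("scene","top"):
    p,d=vision.read_camera(n);np.savez(f"{n}.npz",p=p,d=d)
show()
for j in [(.4285,-.101),(.429,-.287),(.593,-.0888),(.591,-.2805)]:
  for n in ("top","scene"):
    try: jars([j],names=(n,))
    except Exception as e: print(n,"hidden")
E
```

```text
time: 18.95
tool_pos: [0.5898, -0.003, 0.3311]
tool_rot: [3.142, 0.001, 2.797]
contact_force: [0.5, 0.4, 0.4]
opening: 0.0488
grip_force: 0.0
t 19.05 pos [5.907e-01 4.000e-04 3.315e-01] rot [3.139e+00 2.000e-03 2.803e+00] f [ 0.67 -0.35  0.13] tq [-0.039  0.024  0.016] open 0.0576 q [-0.13  0.52  1.44  0.    1.17 -1.36]
top 278 mid [ 0.4261 -0.1022] yaw -0.22 len [0.1131] top z at axis [np.float64(0.039), np.float64(0.0455), np.float64(0.0466)]
scene 10 mid [ 0.4309 -0.0958] yaw -0.106 len [0.1215] top z at axis [np.float64(0.0393), np.float64(nan), np.float64(0.0388)]
top 278 mid [ 0.4267 -0.2874] yaw -0.384 len [0.1126] top z at axis [np.float64(0.0391), np.float64(0.0452), np.float64(0.0468)]
scene 173 mid [ 0.448  -0.2902] yaw -0.355 len [0.0823] top z at axis [np.float64(0.042), np.float64(0.044), np.float64(0.0444)]
top 171 mid [ 0.5823 -0.0966] yaw 0.129 len [0.0918] top z at axis [np.float64(0.0398), np.float64(0.0427), np.float64(0.0442)]
scene 279 mid [ 0.5948 -0.0874] yaw 0.285 len [0.1165] top z at axis [np.float64(0.0407), np.float64(0.0494), np.float64(0.0452)]
top 257 mid [ 0.5866 -0.2782] yaw -0.437 len [0.1131] top z at axis [np.float64(0.0381), np.float64(0.0429), np.float64(0.0471)]
scene 255 mid [ 0.5932 -0.2752] yaw -0.407 len [0.1152] top z at axis [np.float64(0.0389), np.float64(0.0472), np.float64(0.0453)]
  return _methods._mean(a, axis=axis, dtype=dtype,
  ret = ret.dtype.type(ret / rcount)
```

```bash
sed -i "s/'3':(.4285,-.101,-.21)/'3':(.4285,-.101,-.215)/;s/'4':(.429,-.287,-.345)/'4':(.429,-.2865,-.36),'5':(.5,.115,0.),'6':(.5,.265,0.)/" go.py; python3 go.py 3 -14 70
```

```text
t 19.05 pos [5.907e-01 4.000e-04 3.315e-01] rot [3.139e+00 2.000e-03 2.803e+00] f [ 0.67 -0.35  0.13] tq [-0.039  0.024  0.016] open 0.0576 q [-0.13  0.52  1.44  0.    1.17 -1.36]
[ 1.33152e+02 -1.51224e+02  8.35260e+01 -1.24000e-01]
```

```bash
python3 -m crank '[[0.4,133,-151,0,-0.124],[0.4,133,-151,0,-0.124],[0.4,133,-151,0,-0.124],[0.4,133,-151,0,-0.124],[0.4,133,-151,30,-0.124],[0.4,133,-151,70,-0.124],[0.4,133,-151,83,-0.124],[0.4,133,-151,83,-0.124],[0.4,133,-151,83,-0.124],[0.4,133,-151,83,-0.124],[0.4,133,-151,83,-0.124]]'; python3 go.py 3 -14 7.5
```

```text
time: 19.97
tool_pos: [0.4142, -0.1023, 0.2485]
tool_rot: [-3.141, 0.003, 2.921]
contact_force: [-0.4, 0.5, 0.7]
opening: 0.0638
grip_force: 0.0
t 19.97 pos [ 0.4142 -0.1023  0.2485] rot [-3.141e+00  3.000e-03  2.921e+00] f [-0.44  0.55  0.7 ] tq [ 0.054 -0.014  0.023] open 0.0638 q [-0.42  0.38  1.99  0.    0.77 -1.77]
[ 3.7700e-01  4.3210e+00  6.3035e+01 -5.0000e-03]
```

```bash
python3 -m crank '[[0.4,0,4,20,0],[0.4,0,4,40,0],[0.4,0,4,52,0],[0.4,0,4,58,0],[0.4,0,4,62,0],[0.4,0,4,62,0],[0.4,0,4,62,0]]'; python3 go.py 3 -14 7.5
```

```text
time: 20.55
tool_pos: [0.4148, -0.0983, 0.1859]
tool_rot: [-3.141, 0.001, 2.921]
contact_force: [0.5, 0.1, 0.7]
opening: 0.0646
grip_force: 0.0
t 20.55 pos [ 0.4148 -0.0983  0.1859] rot [-3.141e+00  1.000e-03  2.921e+00] f [0.55 0.09 0.71] tq [0.007 0.025 0.045] open 0.0646 q [-0.41  0.5   2.04  0.    0.6  -1.76]
[ 0.067  0.319  0.375 -0.006]
```

```bash
python3 -m crank '[[-0.1,0,0,0,0],[-0.2,0,0,0,0],[-0.3,0,0,0,0],[-0.6,0,0,0,0],[-1,0,0,0,0],[-1,0,0,0,0],[-1,0,0,0,0]]' 45; python3 -m crank '[[-1,0,0,-5,0],[-1,0,0,-15,0],[-1,0,0,-35,0],[-1,0,0,-60,0],[-1,0,0,-80,0],[-1,0,0,-80,0],[-1,0,0,-80,0]]'; python3 go.py 5 -14 88
```

```text
time: 21.13
tool_pos: [0.4148, -0.0987, 0.1858]
tool_rot: [-3.141, 0.002, 2.921]
contact_force: [-1.7, -3.5, 5.3]
opening: 0.0349
grip_force: 45.0
time: 21.72
tool_pos: [0.4142, -0.098, 0.2652]
tool_rot: [3.141, 0.001, 2.921]
contact_force: [0.5, 0.7, -8.5]
opening: 0.0352
grip_force: 45.0
t 21.72 pos [ 0.4142 -0.098   0.2652] rot [3.141e+00 1.000e-03 2.921e+00] f [ 0.47  0.68 -8.49] tq [-0.034  0.04  -0.099] open 0.0352 q [-0.41  0.35  1.97  0.    0.82 -1.76]
[-2.34200e+01  2.23589e+02 -8.28000e-01 -2.21000e-01]
```

```bash
python3 -m crank '[[-1,-3,12,0,-0.02],[-1,-6,36,0,-0.06],[-1,-9,66,0,-0.1],[-1,-12,96,0,-0.14],[-1,-15,128,0,-0.18],[-1,-18,160,0,-0.22],[-1,-21,190,0,-0.22],[-1,-23,212,0,-0.22],[-1,-23,223,0,-0.22],[-1,-23,223,0,-0.22],[-1,-23,223,0,-0.22],[-1,-23,223,0,-0.22]]'; python3 go.py 5 -14 9
python3 - <<'E'
from h import *
p,d=vision.read_camera("scene")
cv2.imwrite("pics/s2.png",cv2.resize(cv2.cvtColor(p,cv2.COLOR_RGB2BGR)[110:310,240:500],None,fx=3,fy=3))
E
```

```text
time: 22.72
tool_pos: [0.4851, 0.1134, 0.2641]
tool_rot: [-3.141, -0.003, 3.14]
contact_force: [0.1, -0.3, -6.9]
opening: 0.0352
grip_force: 45.0
t 22.72 pos [0.4851 0.1134 0.2641] rot [-3.141e+00 -3.000e-03  3.140e+00] f [ 0.13 -0.33 -6.88] tq [-0.008  0.019  0.021] open 0.0352 q [ 0.08  0.46  1.78 -0.    0.9  -1.49]
[-9.1800e-01  1.5650e+00  7.7149e+01 -1.0000e-03]
```

View pics/s2.png

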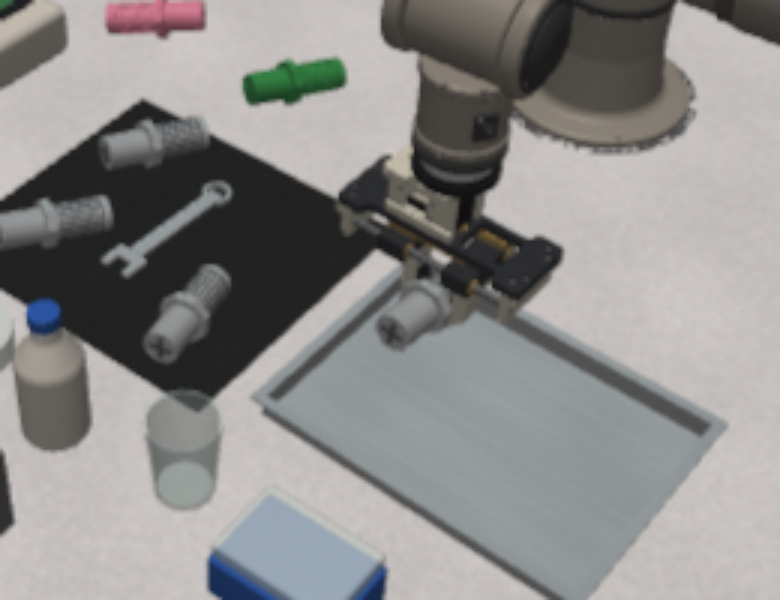

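The picture shows J3 held nearly level at (415,312), over the tray. Next I'll lower it.

```bash
python3 -m crank '[[-1,0,0,10,0],[-1,0,0,30,0],[-1,0,0,50,0],[-1,0,0,63,0],[-1,0,0,70,0],[-1,0,0,74,0],[-1,0,0,76,0],[-1,0,0,77.5,0],[-1,0,0,77.5,0],[-1,0,0,77.5,0]]'; python3 feel.py 5 4
```

```text
time: 23.6
tool_pos: [0.486, 0.1143, 0.1884]
tool_rot: [3.141, 0.001, 3.141]
contact_force: [0.2, -0.2, -6.8]
opening: 0.035
grip_force: 45.0
t 23.8 tip [0.4859 0.1143 0.0103] axial,z F 0.05 -7.28 sd [0.35 0.34 0.29] tq cross -0.002 Fz [-6.9 -7.3 -7.2 -7.7]
```

Not yet touching; 2.5 mm more to go.

```bash
python3 -m crank '[[-1,0,0,1,0],[-1,0,0,2,0],[-1,0,0,2.5,0],[-1,0,0,2.5,0],[-1,0,0,2.5,0]]'; python3 feel.py 5 4
```

```text
time: 24.22
tool_pos: [0.4858, 0.1143, 0.1858]
tool_rot: [3.141, 0.001, 3.141]
contact_force: [-2.3, -1.0, 3.7]
opening: 0.035
grip_force: 45.0
t 24.42 tip [0.4858 0.1143 0.0078] axial,z F -2.55 5.57 sd [0.46 0.31 0.89] tq cross 0.414 Fz [4.3 6.  5.3 6.7]
```

```bash
python3 -m crank '[[-0.1,0,0,0,0],[0,0,0,0,0],[0.2,0,0,0,0],[0.3,0,0,0,0],[0.3,0,0,0,0],[0.3,0,0,-30,0],[0.3,0,0,-70,0],[0.3,0,0,-110,0],[0.3,0,0,-110,0],[0.3,0,0,-110,0]]'; python3 go.py 4 -14 118
```

```text
time: 25.25
tool_pos: [0.4862, 0.1144, 0.2975]
tool_rot: [3.141, 0.006, 3.141]
contact_force: [-0.1, 1.3, -0.2]
opening: 0.0597
grip_force: 0.0
t 25.25 pos [0.4862 0.1144 0.2975] rot [3.141 0.006 3.141] f [-0.09  1.3  -0.18] tq [0.056 0.053 0.053] open 0.0597 q [ 0.08  0.41  1.75  0.    0.98 -1.49]
[ 7.00760e+01 -3.96006e+02  1.51900e+00  3.59000e-01]
```

```bash
python3 -m crank '[[0.4,70,-396,0,0.36],[0.4,70,-396,0,0.36],[0.4,70,-396,0,0.36],[0.4,70,-396,0,0.36],[0.4,70,-396,0,0.36],[0.4,70,-396,0,0.36],[0.4,70,-396,0,0.36],[0.4,70,-396,0,0.36],[0.4,70,-396,0,0.36],[0.4,70,-396,20,0.36],[0.4,70,-396,50,0.36],[0.4,70,-396,50,0.36]]'; python3 -m crank '[[0.4,0,0,0,0],[0.4,0,0,0,0],[0.4,0,0,0,0]]'; python3 go.py 4 -14 7.5
```

```text
time: 26.25
tool_pos: [0.4132, -0.2818, 0.2397]
tool_rot: [3.137, -0.01, 2.777]
contact_force: [-1.4, 1.3, -0.6]
opening: 0.064
grip_force: 0.0
time: 26.5
tool_pos: [0.416, -0.281, 0.2463]
tool_rot: [-3.141, 0.001, 2.782]
contact_force: [-0.4, 0.2, 0.6]
opening: 0.0643
grip_force: 0.0
t 26.5 pos [ 0.416  -0.281   0.2463] rot [-3.141e+00  1.000e-03  2.782e+00] f [-0.36  0.24  0.61] tq [ 0.02  -0.003 -0.008] open 0.0643 q [-0.75  0.49  1.79  0.    0.86 -1.96]
[-1.5800e-01 -5.7800e-01  6.0775e+01  1.0000e-03]
```

```bash
python3 -m crank '[[0.4,0,0,20,0],[0.4,0,0,40,0],[0.4,0,0,52,0],[0.4,0,0,58,0],[0.4,0,0,60.5,0],[0.4,0,0,60.5,0],[0.4,0,0,60.5,0]]'; python3 -m crank '[[-0.1,0,0,0,0],[-0.2,0,0,0,0],[-0.3,0,0,0,0],[-0.6,0,0,0,0],[-1,0,0,0,0],[-1,0,0,0,0],[-1,0,0,0,0]]' 45;python3 -m crank '[[-1,0,0,-5,0],[-1,0,0,-15,0],[-1,0,0,-35,0],[-1,0,0,-60,0],[-1,0,0,-100,0],[-1,0,0,-100,0],[-1,0,0,-100,0]]'; python3 go.py 6 -14 107
```

```text
time: 27.08
tool_pos: [0.4159, -0.2817, 0.1857]
tool_rot: [-3.141, 0.002, 2.781]
contact_force: [0.2, -0.4, 0.8]
opening: 0.0646
grip_force: 0.0
time: 27.67
tool_pos: [0.4156, -0.2823, 0.1854]
tool_rot: [-3.14, 0.002, 2.781]
contact_force: [-0.3, -4.4, 5.1]
opening: 0.035
grip_force: 45.0
time: 28.25
tool_pos: [0.4155, -0.2814, 0.2863]
tool_rot: [-3.141, 0.003, 2.781]
contact_force: [0.1, 0.1, -8.2]
opening: 0.0348
grip_force: 45.0
t 28.25 pos [ 0.4155 -0.2814  0.2863] rot [-3.141e+00  3.000e-03  2.781e+00] f [ 0.13  0.08 -8.2 ] tq [ 0.007  0.033 -0.029] open 0.0348 q [-0.75  0.43  1.75  0.    0.96 -1.96]
[ 1.26811e+02  5.36106e+02  1.28700e+00 -3.61000e-01]
```

```bash
python3 -m crank '[[-1,3,12,0,-0.01],[-1,8,34,0,-0.03],[-1,15,64,0,-0.06],[-1,22,95,0,-0.09],[-1,30,126,0,-0.12],[-1,37,157,0,-0.15],[-1,44,188,0,-0.18],[-1,52,219,0,-0.21],[-1,59,250,0,-0.24],[-1,66,281,0,-0.27],[-1,74,312,0,-0.3],[-1,81,343,0,-0.33]]'; python3 -m crank '[[-1,45,193,0,-0.03],[-1,45,193,0,-0.03],[-1,45,193,0,-0.03],[-1,45,193,0,-0.03],[-1,45,193,0,-0.03],[-1,45,193,0,-0.03],[-1,45,193,0,-0.03],[-1,45,193,0,-0.03]]'; python3 go.py 6 -14 8
```

```text
time: 29.25
tool_pos: [0.4591, 0.0701, 0.2827]
tool_rot: [3.141, -0.006, 3.113]
contact_force: [0.7, 0.5, -7.0]
opening: 0.0348
grip_force: 45.0
time: 29.92
tool_pos: [0.4205, 0.2621, 0.283]
tool_rot: [-3.14, -0.004, -3.141]
contact_force: [0.5, -0.9, -7.9]
opening: 0.0352
grip_force: 45.0
t 29.92 pos [0.4205 0.2621 0.283 ] rot [-3.14  -0.004 -3.141] f [ 0.46 -0.89 -7.88] tq [ 0.022 -0.052  0.003] open 0.0352 q [ 0.4   0.43  1.77 -0.    0.95 -1.17]
[-6.5533e+01  2.8320e+00  9.7019e+01  1.0000e-03]
```

```bash
python3 -m crank '[[-1,-15,1,0,0],[-1,-40,2,0,0],[-1,-60,2,0,0],[-1,-65,2,10,0],[-1,-65,2,35,0],[-1,-65,2,60,0],[-1,-65,2,78,0],[-1,-65,2,86,0],[-1,-65,2,92,0],[-1,-65,2,94,0],[-1,-65,2,94,0],[-1,-65,2,94,0]]'; python3 feel.py 6 4; python3 go.py 6 -14 7.6
```

```text
time: 30.92
tool_pos: [0.4871, 0.2641, 0.1917]
tool_rot: [3.141, 0.002, 3.141]
contact_force: [0.0, -1.2, -7.2]
opening: 0.0348
grip_force: 45.0
t 31.12 tip [0.487  0.2642 0.0138] axial,z F -0.55 -7.47 sd [0.51 0.58 0.57] tq cross 0.022 Fz [-6.5 -7.6 -8.  -7.7]
t 31.12 pos [0.4868 0.2642 0.1916] rot [3.141e+00 2.000e-03 3.141e+00] f [-0.26  0.17 -7.72] tq [-0.015  0.041 -0.022] open 0.0352 q [ 0.36  0.65  1.68  0.    0.81 -1.21]
[ 8.440e-01  7.750e-01  6.026e+00 -1.000e-03]
```

```bash
python3 -m crank '[[-1,0,0,2,0],[-1,0,0,4,0],[-1,0,0,5,0],[-1,0,0,6,0],[-1,0,0,6,0],[-1,0,0,6,0]]'; python3 feel.py 6 4
```

```text
time: 31.62
tool_pos: [0.4867, 0.2641, 0.1854]
tool_rot: [3.141, 0.0, 3.141]
contact_force: [-3.0, -0.4, 3.5]
opening: 0.035
grip_force: 45.0
t 31.82 tip [0.4867 0.2641 0.0074] axial,z F -3.67 5.07 sd [0.21 0.21 0.67] tq cross 0.564 Fz [4.4 4.4 5.7 5.7]
```

Contact reached; I'll release, retreat, and look.

```bash
python3 -m crank '[[-0.1,0,0,0,0],[0,0,0,0,0],[0.2,0,0,0,0],[0.3,0,0,0,0],[0.3,0,0,0,0],[0.3,0,0,-30,0],[0.3,0,0,-70,0],[0.3,0,0,-110,0],[0.3,0,0,-180,0],[0.3,60,0,-200,0],[0.3,60,120,-200,0],[0.3,60,160,-200,0]]'; python3 -m crank '[[0.3,0,0,0,0],[0.3,0,0,0,0],[0.3,0,0,0,0],[0.3,0,0,0,0]]'
python3 - <<'E'
from h import *
for n in("scene","top"):
    p,d=vision.read_camera(n);np.savez(f"{n}.npz",p=p,d=d)
    c=cv2.cvtColor(p,cv2.COLOR_RGB2BGR)
    if n=="scene": cv2.imwrite("pics/s3.png",cv2.resize(c[110:330,200:500],None,fx=2.6,fy=2.6))
for j in [(.5,.115),(.5,.265),(.593,-.0888),(.591,-.2805)]:
  for n in ("top","scene"):
    try: jars([j],names=(n,))
    except Exception as e: print(n,"hidden")
E
```

```text
time: 32.82
tool_pos: [0.4379, 0.3445, 0.3782]
tool_rot: [3.14, 0.004, 3.137]
contact_force: [1.9, -0.3, -0.4]
opening: 0.0598
grip_force: 0.0
time: 33.15
tool_pos: [0.4391, 0.3443, 0.3745]
tool_rot: [-3.141, -0.001, 3.14]
contact_force: [0.4, -0.2, 0.3]
opening: 0.0598
grip_force: 0.0
top 291 mid [0.4975 0.1135] yaw -0.044 len [0.114] top z at axis [np.float64(0.0392), np.float64(0.0441), np.float64(0.049)]
scene 311 mid [0.5018 0.1171] yaw 0.015 len [0.1173] top z at axis [np.float64(0.039), np.float64(0.0499), np.float64(0.0458)]
top 280 mid [0.4991 0.2604] yaw -0.066 len [0.1116] top z at axis [np.float64(0.0388), np.float64(0.0462), np.float64(0.0467)]
scene 361 mid [0.5027 0.2633] yaw 0.006 len [0.1174] top z at axis [np.float64(0.0394), np.float64(0.0502), np.float64(0.0459)]
top 272 mid [ 0.5913 -0.0894] yaw 0.269 len [0.1132] top z at axis [np.float64(0.0382), np.float64(0.0446), np.float64(0.0465)]
scene 286 mid [ 0.5944 -0.0881] yaw 0.279 len [0.1179] top z at axis [np.float64(0.0397), np.float64(0.0497), np.float64(0.0458)]
top 268 mid [ 0.587 -0.279] yaw -0.454 len [0.1125] top z at axis [np.float64(0.0389), np.float64(0.044), np.float64(0.0466)]
scene 250 mid [ 0.5937 -0.2754] yaw -0.399 len [0.1147] top z at axis [np.float64(0.0385), np.float64(0.0456), np.float64(0.0463)]
```

View pics/s3.png

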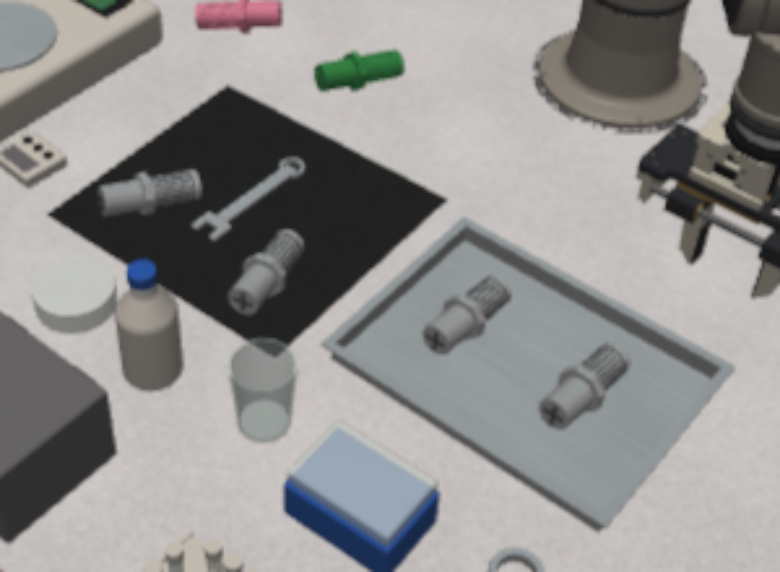

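The picture shows both ball jars flat in the tray at (468,315) and (585,386). The two solid jars are on the mat at (150,190) and (267,272), and nothing else has moved.

```bash
python3 -c "
from cell import ticket;print(ticket.hand_in())"
```

```text
the job is handed in; nothing more can be done
None
```

I handed the job in at about 33 s: the two jars nearest the robot felt like they hold a ball (about 1.8 N against 3.3 and 4.9 N) and lie flat in the tray, and the two far jars felt solid and lie on the mat; one mistyped retreat pressed briefly on the far-right solid jar and turned it slightly, and the last picture shows nothing else disturbed.

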